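# Feed a bone specimen into the bench scanner with its slide pusher

## Task

Pick up the potted bone specimen and lay it upright and lengthwise between the guide ridges of the scanner's feed deck, in the free space between the pusher's nose and the closed flap. Then take the pusher's grip and slide it along its track so that it pushes the specimen through the sprung flap, until the pointer on the pusher lines up with the steel marker plate beside the track; do not overshoot, as the specimen must stay resting against the nose, and do not shift the marker. Leave the pusher there, with the flap fallen shut behind the specimen.

Things in the scene. Friction and masses are not known exactly. Their poses are not given: they have to be found in the camera images.
- specimen: Potted bone specimen: a dumbbell 96 mm long, an ivory bone shaft (diameter 32 mm, 52 mm of it bare) between two grey resin blocks, each 48 x 48 mm in section and 22 mm long; about 0.19 kg, ends alike. Origin: centre of its underside, y along its length, z up; shaft's centre line 24 mm above the underside. Starts standing on the table, clear of the deck's outer end.
- scanner: Bench scanner, fixed: a flat grey feed deck (top 20 mm above the table) leads through a flap into a low clear-roofed chamber (220 mm wide, 340 mm long, 120 mm high; white head 200 mm high behind it). Origin: at table level under the closed flap, on the track's centre line. y points along the track, from deck into chamber; z up; x across the track to the marker's side. Deck: y -450 to 0, x -60 to +120 mm.
- bay (a point): Point on the deck's top, on the centre line, 75 mm in front of the flap; axes as the scanner's. Two guide ridges, 6 mm high with sloping sides, run along the track from 100 mm before this point into the chamber, 54 mm apart at their feet (66 mm between crests, 78 mm over the outsides); the specimen lies between them. Keep fingertips beside it 8 mm or more above the deck.
- flap (a joint): Angle (rad) of the aluminium flap, 72 mm wide, 54 mm tall, hinged along its top edge 70 mm above the deck: 0 = hanging shut, growing as it swings into the chamber, at most 1.5. Lightly sprung, falls shut by itself (under 1 N opens it). Its lower edge is 16 mm above the deck: the flat pusher bar passes below it, the specimen pushes it open.
- pusher (a joint): Travel of the pusher (m) along the scanner's y: 0 = drawn right back, 0.30 = fully in. It stays where it is left and takes about 2.5 N to move (about 5 N with the specimen). At travel p the nose is at y = p - 0.165 and the grip and pointer at y = p - 0.395 in the scanner's frame.
- grip (a point): Point on the axis of the pusher's grip, 78 mm above the table: an upright black block 34 mm across the track, 26 mm along it, its foot 34 mm and its top 102 mm above the table. Axes as the scanner's.
- nose (a point): Middle of the front end face of the pusher's flat steel bar (34 mm wide, top 14 mm above the deck), which pushes the specimen's end; 230 mm ahead of the grip's axis. At the start 135 to 165 mm are free between nose and flap.
- pointer (a point): Outer end of the pointer, a thin aluminium arm, 6 mm thick, that sticks out from the foot of the grip towards the marker (scanner +x), 78 mm from the track's centre line, 35 mm above the table. Its scanner y equals the grip's.
- marker_top (a point): Middle of the top edge of the marker, an upright steel plate (6 mm thick along the track, 26 mm wide, 34 mm tall) on a small dark foot beside the track, 96 mm from the centre line (scanner +x), top 60 mm above the table. It stands between y = -165 and -110 mm in the scanner's frame, held by stiff friction. The pointer is lined up when its scanner y is the same.
Not all that is in view belongs to the job. Leave any yellow look-alike of the specimen alone.

How it is judged:
On the way, in this order (a step that is already met when the one before it is completed fails the run):
1. the specimen lies upright on the deck between the guide ridges, in front of the closed flap and ahead of the nose, let go (x of specimen in the frame of scanner between -0.012 and 0.012 m and z of specimen in the frame of scanner between 0.015 and 0.025 m and y of specimen in the frame of scanner below -0.045 m and y of specimen in the frame of nose above 0.044 m and angle between specimen's own z axis and vertical below 0.1 rad and angle between the y axis of specimen and the y axis of scanner, either way round below 0.2 rad and value of joint flap below 0.1 rad and contact force between specimen and the fingers below 0.1 N), for 0.2 s.
2. the specimen, pushed by the pusher, holds the flap open (value of joint flap above 0.4 rad and contact force between specimen and flap above 0.02 N and y of specimen in the frame of nose below 0.06 m), for 0.1 s.
At the end, for the whole second after the job is handed in: The pointer is within 6 mm of the marker along the track; the specimen lies upright on the chamber floor between the guide ridges (within 12 mm of the centre line), its near end within 8 mm of the nose; the flap is shut (below 0.1 rad); specimen and pusher are at rest (y of pointer in the frame of marker_top between -0.006 and 0.006 m and y of specimen in the frame of nose between 0.04 and 0.056 m and x of specimen in the frame of scanner between -0.012 and 0.012 m and z of specimen in the frame of scanner between 0.015 and 0.025 m and angle between specimen's own z axis and vertical below 0.1 rad and value of joint flap below 0.1 rad and linear speed of specimen below 0.01 m/s and velocity of joint pusher between -0.01 and 0.01 m/s); the robot touches nothing.
It fails at once if the marker is shifted by more than 5 mm (distance of marker_top from where it was at the start of the episode above 0.005 m).
It also fails if it takes over 72 s, if anything falls off the work surface, if the arm or the gripper's body presses on something with over 40 N, if the wrist force passes 120 N, or if a joint passes its speed limit or range.

## Robot

A 6-joint arm with a two-finger parallel gripper is mounted at the origin on the work surface. World frame = base frame: x ahead of the robot, y to its left, z up, the work surface at z = 0. Lengths are in m, angles in rad, forces in N, time in s.
With the tool pointing down it reaches from about 0.325 to 0.775 m from the base axis. Payload 5.5 kg.
Tool frame: the origin (TCP) lies between the finger pads; the fingertips stand 8 mm ahead of it and the grasp point (between the pads) lies 11 mm behind it (tcp_to_tips is the distance from the TCP to the fingertips, in m); z points along the fingers, y is the direction in which the jaws open and shut (so a half turn about z gives the same grasp; the last joint's range is limited). The gripper opens to 88 mm and grips with 3 to 60 N. Pads are 20 mm wide; open, the fingers measure 115 mm over their backs; the gripper's body (75 mm by 178 mm) begins 61 mm behind the grasp point.
Start: joints at [-1.297, 0.091, 1.231, -0, 1.82, -0.057], TCP at [0.195, -0.567, 0.231] pointing down, gripper open.
Joint ranges: [-2.87, 2.87], [-0.86, 2.18], [0.17, 2.46], [-1.51, 4.65], [0.06, 2.69], [-2.65, 2.65]. Speed limits (rad/s): [2.57, 2.57, 3.01, 3.14, 3.14, 3.14].

## Interface

Orientations are given as a unit quaternion [w, x, y, z].
In Python, from bench import * gives the robot as it stands. Calls block until the motion is done:
- move_to(position, orientation): joint-space move of the TCP to a pose.
- move_l(position, speed=0.15, orientation=None): straight line of the TCP; orientation=None keeps the orientation; speed is the mean speed in m/s.
- movej(angles): joint-space move.
- gripper_open() and close(): open the fingers fully, or close them until they stop; the grip force is fixed at half the most.
- hold(seconds).
- inverse_kinematics(position, orientation): joint angles nearest the present ones, or None.
- state(): the state.
- get_image(name): name is "scene" or "top" or "wrist"; returns a dict with "frame" (384x512x3 uint8, blue, green, red), "depth" (384x512 float32, m along the optical axis (not along the pixel's ray), 0 where there is no reading), "camera_matrix" (3x3 intrinsics, pixels), "view" (4x4, takes a point from world to camera coordinates). Camera axes: x right, y up, looking along -z (the intrinsics and any distortion apply to the point x, -y, -z); pixel columns grow to the right and rows downward; lengths in m; the calibration is good to about 2 mm. A picture is of the moment at which its call begins.
A pose or a line that the arm cannot do raises IKError and nothing moves.
- job_done(): hands the job in, once; it reports no verdict.
The state is a dict: "time": time; "joint_pos": joint angles; "dq": joint speeds; "joint_torque": joint torques, N m; "ee_pos": TCP position; "ee_rot": TCP orientation; "ft_force": force on the tool from outside, world axes, zero at the start; "moment": the same for the moment, N m; "finger_gap": finger opening in m.
Only numpy, scipy, OpenCV 4.12 (cv2) and the standard library are available. Lean on these libraries where they do the work, as an engineer would, in place of code of your own. Each camera call takes 0.05 s, during which the arm holds its last target.

## Working session

There is one attempt and no reset: what is moved stays moved. The work goes in short steps, each a Python script; the robot and the scene stay as the last script left them, time stands still between calls to the robot, and variables do not carry over. Pictures are saved under pics/ and viewed, and the job is handed in when it is done.

```bash
ls; mkdir -p pics
python3 - <<'E'
from bench import *
import cv2,numpy as np,pickle
for n in ["scene","top","wrist"]:
    r=get_image(n); cv2.imwrite(f"pics/a_{n}.png",r["frame"]); pickle.dump(r,open(f"{n}.pkl","wb"))
    print(n,r["camera_matrix"].round(1).tolist(),r["view"].round(3).tolist())
s=state();print(s["time"],s["ee_pos"],s["ee_rot"],s["finger_gap"])
E
```

```text
pics
scene [[384.7, 0.0, 256.1], [0.0, 384.7, 188.6], [0.0, 0.0, 1.0]] [[0.003, 1.0, -0.0, 0.064], [-0.842, 0.003, 0.54, 0.401], [0.54, -0.002, 0.842, -1.493], [0.0, 0.0, 0.0, 1.0]]
top [[387.8, 0.0, 255.0], [0.0, 387.8, 184.5], [0.0, 0.0, 1.0]] [[-0.002, -0.999, 0.039, -0.091], [0.988, 0.004, 0.154, -0.538], [-0.154, 0.038, 0.987, -0.978], [0.0, 0.0, 0.0, 1.0]]
wrist [[320.8, 0.0, 261.2], [0.0, 320.8, 194.2], [0.0, 0.0, 1.0]] [[0.324, -0.946, -0.003, -0.599], [0.918, 0.315, -0.241, 0.029], [0.229, 0.075, 0.971, -0.389], [0.0, 0.0, 0.0, 1.0]]
0.15 [ 0.19481331 -0.56728675  0.22978748] [-7.15744758e-04  9.86351254e-01  1.64653226e-01 -8.37444046e-05] 0.08767810361639805
```

View pics/a_scene.png

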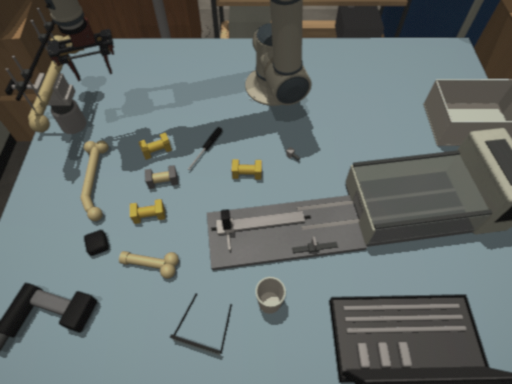

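View pics/a_top.png

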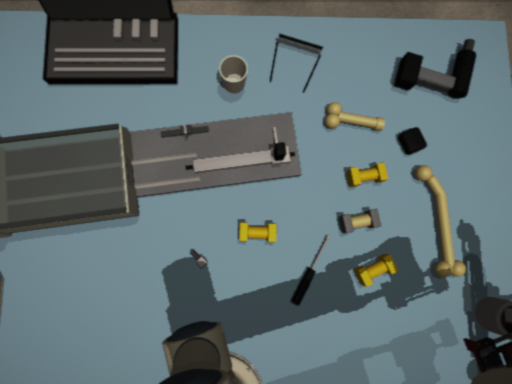

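View pics/a_wrist.png

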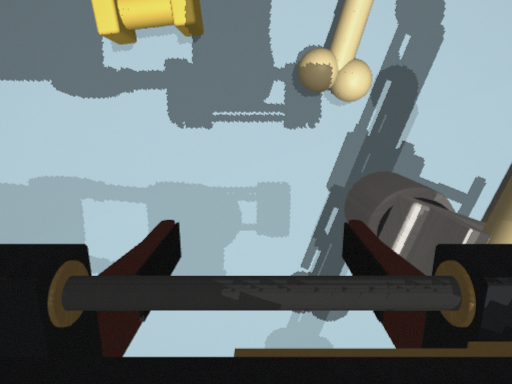

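The scene view shows the grey and ivory specimen at about (161,176), three yellow look-alikes, the deck with the grip at (226,218) and the marker near (313,245). The top view shows the specimen at (361,221), the grip at (280,152) and the flap edge near x≈132. I'll enlarge both.

```bash
cat > h.py <<'E'
import numpy as np,cv2,pickle
def ray(r,u,v):
    K=r["camera_matrix"];V=r["view"];R=V[:3,:3];t=V[:3,3]
    d=np.array([(u-K[0,2])/K[0,0],-(v-K[1,2])/K[1,1],-1.])
    return -R.T@t, R.T@d
def onz(r,u,v,z):
    c,d=ray(r,u,v); return c+d*(z-c[2])/d[2]
def proj(r,p):
    K=r["camera_matrix"];V=r["view"];q=V[:3,:3]@np.asarray(p)+V[:3,3]
    return np.array([K[0,0]*q[0]/-q[2]+K[0,2],K[1,1]*(-q[1])/-q[2]+K[1,2]])
def cloud(r):
    D=r["depth"];h,w=D.shape;K=r["camera_matrix"];V=r["view"]
    u,v=np.meshgrid(np.arange(w),np.arange(h))
    q=np.stack([(u-K[0,2])/K[0,0]*D,-(v-K[1,2])/K[1,1]*D,-D],-1)
    return (q-V[:3,3])@V[:3,:3]
def tri(r1,p1,r2,p2):
    c1,d1=ray(r1,*p1);c2,d2=ray(r2,*p2)
    A=np.stack([d1,-d2],1);s=np.linalg.lstsq(A,c2-c1,rcond=None)[0]
    a=c1+d1*s[0];b=c2+d2*s[1];return (a+b)/2,np.linalg.norm(a-b)
E
python3 - <<'E'
from h import *
T=pickle.load(open("top.pkl","rb"));S=pickle.load(open("scene.pkl","rb"))
a=T["frame"][105:245,110:310];cv2.imwrite("pics/b_top.png",cv2.resize(a,None,fx=4,fy=4,interpolation=cv2.INTER_CUBIC))
a=S["frame"][150:270,200:390];cv2.imwrite("pics/b_scene.png",cv2.resize(a,None,fx=4,fy=4,interpolation=cv2.INTER_CUBIC))
a=T["frame"][190:290,320:420];b=S["frame"][130:230,110:210];cv2.imwrite("pics/b_spec.png",np.hstack([cv2.resize(x,None,fx=4,fy=4,interpolation=cv2.INTER_CUBIC) for x in(a,b)]))
for r in(T,S):
    P=cloud(r);
    for uv in [(361,221),(280,152)] if r is T else [(161,176),(226,218)]: print(P[uv[1],uv[0]])
E
```

```text
[ 0.44286878 -0.37074861  0.03753911]
[ 0.61274647 -0.15209927  0.10007653]
[ 0.4517469  -0.36598503  0.03694203]
[ 0.63961829 -0.14849139  0.10482952]
```

View pics/b_top.png

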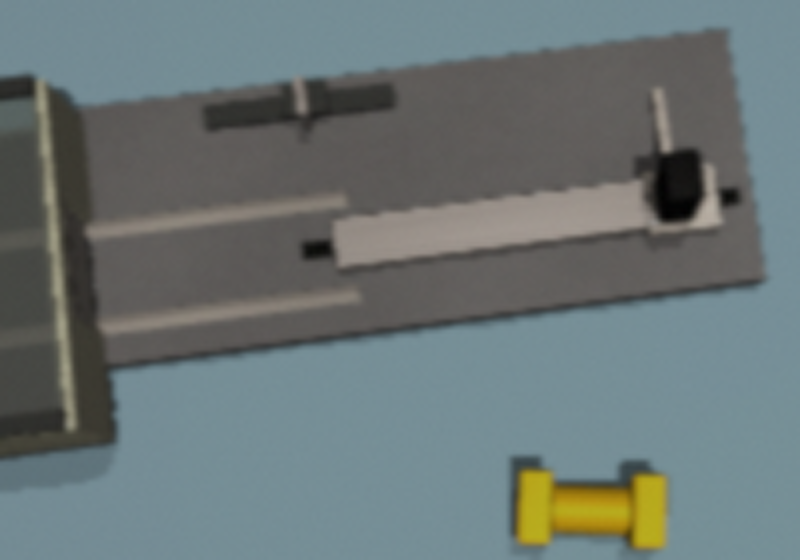

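View pics/b_scene.png

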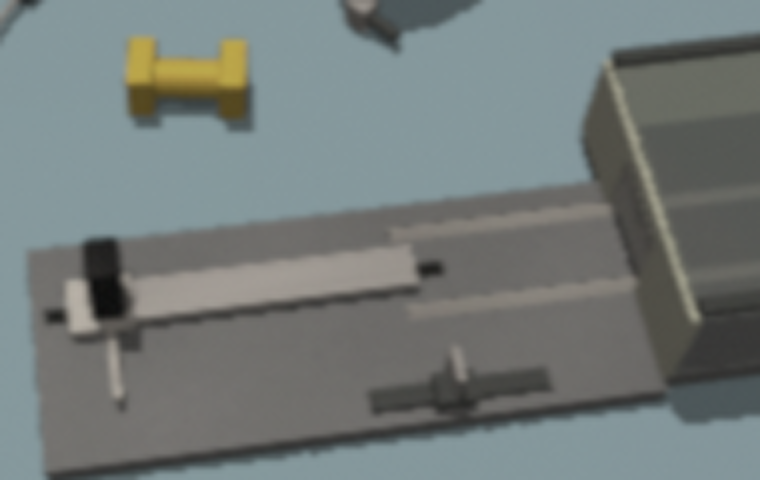

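View pics/b_spec.png

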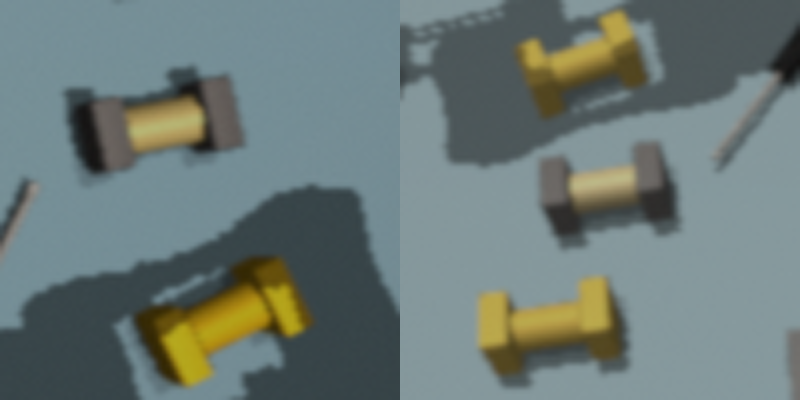

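```bash
cat > m.py <<'E'
from h import *
T=pickle.load(open("top.pkl","rb"));S=pickle.load(open("scene.pkl","rb"))
for n,r in(("top",T),("scene",S)):
    V=r["view"];print(n,"cam",(-V[:3,:3].T@V[:3,3]).round(3))
    P=cloud(r)
    # deck points by depth: z~0.02
    m=((abs(P[...,2]-0.02)<0.006)&(abs(P[...,0]-.62)<.25)&(P[...,1]>-.25)&(P[...,1]<.2)).astype(np.uint8)
    tab=P[(abs(P[...,2])<.01)&(abs(P[...,0]-.45)<.1)&(abs(P[...,1]+.2)<.2)]
    print("table z",tab[:,2].mean(),tab[:,2].std(),"deck z",np.median(P[...,2][m>0]))
    f=r["frame"].astype(int)
    g=((f[...,0]-f[...,2]<12)).astype(np.uint8)  # non-blue
    roi=np.zeros_like(g)
    for c in [(x,y) for x in(.4,.85) for y in(-.3,.3)]: pass
    R=P[...,0];Y=P[...,1]
    roi=((R>.4)&(R<.85)&(Y>-.3)&(Y<.09)&(P[...,2]<.15)).astype(np.uint8)
    g&=roi
    k,l,st,_=cv2.connectedComponentsWithStats(g)
    i=1+np.argmax(st[1:,4]);d=(l==i).astype(np.uint8)
    cs,_=cv2.findContours(d,cv2.RETR_EXTERNAL,cv2.CHAIN_APPROX_NONE)
    c=max(cs,key=cv2.contourArea)[:,0]
    W=np.array([onz(r,u,v,.02)[:2] for u,v in c])
    cv2.imwrite(f"pics/c_{n}.png",cv2.drawContours(r["frame"].copy(),[c[:,None]],-1,(0,0,255),1))
    ye=np.array([-.08,1]);
    box=cv2.minAreaRect(W.astype(np.float32));print("box",box)
    # edges: initial from scanner approx direction
    ang=np.radians(94.5)
    for it in range(4):
        yv=np.array([np.cos(ang),np.sin(ang)]);xv=np.array([yv[1],-yv[0]])
        a=W@xv;b=W@yv
        sel=(b>b.min()+.03)&(b<b.min()+.35)
        hi=sel&(a>np.median(a[sel&(a>a[sel].mean())])-.004)&(a<np.median(a[sel&(a>a[sel].mean())])+.004)
        lo=sel&(abs(a-np.median(a[sel&(a<a[sel].mean())]))<.004)
        sl=[np.polyfit(b[q],a[q],1)[0] for q in(hi,lo)]
        ang-=np.mean(sl)
    sa=(a>a[lo].mean()+.02)&(a<a[hi].mean()-.02);e=np.median(b[sa&(b<b.min()+.02)])
    print("ang",np.degrees(ang),sl,"x hi",a[hi].mean(),"lo",a[lo].mean(),"width",a[hi].mean()-a[lo].mean(),"end y",e)
    o=xv*(a[hi].mean()-.12)+yv*(e+.45);o2=xv*(a[lo].mean()+.06)+yv*(e+.45);print("origin via hi",o,"via lo",o2)
E
python3 m.py
```

```text
top cam [ 0.381 -0.052  1.051]
table z -0.0013660238421352472 0.0020226601358735215 deck z 0.018453015664488093
box ((0.6365953087806702, -0.05160686373710632), (0.18043860793113708, 0.30957749485969543), 7.8333234786987305)
ang 97.86244200300975 [np.float64(-0.001524614602374372), np.float64(0.0015241753745901887)] x hi 0.7122348864470123 lo 0.5347661075834035 width 0.1774687788636088 end y -0.291662806529324
origin via hi [0.56500777 0.2378635 ] via lo [0.5675152  0.23820976]
scene cam [ 1.144 -0.067  1.041]
table z 9.939806093921247e-05 0.002102097317413009 deck z 0.020107702646330324
box ((0.6454507112503052, -0.05143080651760101), (0.1884641796350479, 0.3089996576309204), 7.718661785125732)
ang 97.7912277847167 [np.float64(-0.0017756195354707621), np.float64(0.0017749711920606909)] x hi 0.7247795376658114 lo 0.5402386091660418 width 0.18454092849976955 end y -0.29143915425907174
origin via hi [0.57770153 0.23908318] via lo [0.57320252 0.2384676 ]
```

Contours of the deck agree on a heading of about 97.8° and on the y position, but their x positions differ by about 5 mm between the views. I'll measure the specimen from both views, then refine with the wrist camera.

Run:
```python
from h import *
T=pickle.load(open("top.pkl","rb"));S=pickle.load(open("scene.pkl","rb"))
for n,r,(u,v) in(("top",T,(361,221)),("scene",S,(161,176))):
    f=r["frame"];hs=cv2.cvtColor(f,cv2.COLOR_BGR2HSV)
    w=f[v-20:v+20,u-24:u+24].astype(int)
    h=hs[v-20:v+20,u-24:u+24]
    m=((h[...,0]>12)&(h[...,0]<35)&(h[...,1]>60)&(w[...,2]>90)).astype(np.uint8)
    k,l,st,ce=cv2.connectedComponentsWithStats(m);i=1+np.argmax(st[1:,4])
    print(n,st[i],ce[i]+[u-24,v-20])
    c=ce[i]+[u-24,v-20]
    rr=cv2.minAreaRect(np.argwhere(l==i)[:,::-1].astype(np.float32));print(rr)
    print("ivory centre at z=.035",onz(r,*c,.035))
    pts=np.array([onz(r,a+u-24,b+v-20,.036)[:2] for b,a in np.argwhere(l==i)])
    rb=cv2.minAreaRect(pts.astype(np.float32));print("world",rb)
```

```text
top [ 14  13  21  14 215] [360.68372093 220.64186047]
((24.104001998901367, 19.571998596191406), (11.180341720581055, 20.035171508789062), 79.69515228271484)
ivory centre at z=.035 [ 0.4439671  -0.37074414  0.035     ]
world ((0.444122314453125, -0.37165340781211853), (0.029277555644512177, 0.05377540737390518), 10.147521018981934)
scene [ 15  16  17  10 135] [160.17037037 176.40740741]
((23.162160873413086, 20.472972869873047), (7.891151428222656, 16.933095932006836), 80.53767395019531)
ivory centre at z=.035 [ 0.45196607 -0.36898907  0.035     ]
world ((0.45280784368515015, -0.3687913417816162), (0.03093603253364563, 0.051579587161540985), 11.45254898071289)
```

```bash
cat >> h.py <<'E'
def quat_y(phi):
    """tool down, tool y (jaws) along world angle phi (rad)"""
    a=(phi+np.pi/2)/2
    return [0.,float(np.cos(a)),float(np.sin(a)),0.]
E
python3 - <<'E'
from h import *
from bench import *
W=pickle.load(open("wrist.pkl","rb"))
c,d=ray(W,261,194);print("cam",c,"axis",d)
for p in ([.448,-.37,.25],[.56,-.0,.25],[.55,.16,.04],[.61,-.15,.1],[.58,.10,.08]):
  for ph in (10.5,-169.5,100,-80):
    q=inverse_kinematics(p,quat_y(np.radians(ph))); print(p,ph,None if q is None else np.round(q,2))
E
```

```text
cam [ 0.25658468 -0.5464507   0.38260067] axis [-0.22834255 -0.07417083 -0.97075178]
[0.448, -0.37, 0.25] 10.5 [-0.75  0.04  1.25 -0.    1.85 -0.93]
[0.448, -0.37, 0.25] -169.5 [-0.75  0.04  1.25 -0.    1.85  2.21]
[0.448, -0.37, 0.25] 100 [-0.75  0.04  1.25 -0.    1.85 -2.49]
[0.448, -0.37, 0.25] -80 [-0.75  0.04  1.25 -0.    1.85  0.65]
[0.56, -0.0, 0.25] 10.5 [-0.06 -0.01  1.3  -0.    1.85 -0.24]
[0.56, -0.0, 0.25] -169.5 None
[0.56, -0.0, 0.25] 100 [-0.06 -0.01  1.3  -0.    1.85 -1.81]
[0.56, -0.0, 0.25] -80 [-0.06 -0.01  1.3  -0.    1.85  1.34]
[0.55, 0.16, 0.04] 10.5 [ 0.22  0.07  1.6  -0.    1.48  0.04]
[0.55, 0.16, 0.04] -169.5 None
[0.55, 0.16, 0.04] 100 [ 0.22  0.07  1.6  -0.    1.48 -1.52]
[0.55, 0.16, 0.04] -80 [ 0.22  0.07  1.6  -0.    1.48  1.62]
[0.61, -0.15, 0.1] 10.5 [-0.3   0.18  1.37 -0.    1.6  -0.48]
[0.61, -0.15, 0.1] -169.5 None
[0.61, -0.15, 0.1] 100 [-0.3   0.18  1.37 -0.    1.6  -2.04]
[0.61, -0.15, 0.1] -80 [-0.3   0.18  1.37 -0.    1.6   1.1 ]
[0.58, 0.1, 0.08] 10.5 [ 0.11  0.08  1.51 -0.    1.55 -0.07]
[0.58, 0.1, 0.08] -169.5 None
[0.58, 0.1, 0.08] 100 [ 0.11  0.08  1.51 -0.    1.55 -1.63]
[0.58, 0.1, 0.08] -80 [ 0.11  0.08  1.51 -0.    1.55  1.51]
```

Run:
```python
from h import *
from bench import *
move_to([.455,-.41,.25],quat_y(np.radians(10.5)))
r=get_image("wrist");pickle.dump(r,open("w1.pkl","wb"));cv2.imwrite("pics/d_w1.png",r["frame"]);s=state();print(s["time"],s["ee_pos"])
move_to([.60,-.09,.28],quat_y(np.radians(8)))
r=get_image("wrist");pickle.dump(r,open("w2.pkl","wb"));cv2.imwrite("pics/d_w2.png",r["frame"]);s=state();print(s["time"],s["ee_pos"])
```

```text
1.3667 [ 0.45414098 -0.41086327  0.2498261 ]
2.7417 [ 0.5997339  -0.09144943  0.2797405 ]
```

View pics/d_w1.png

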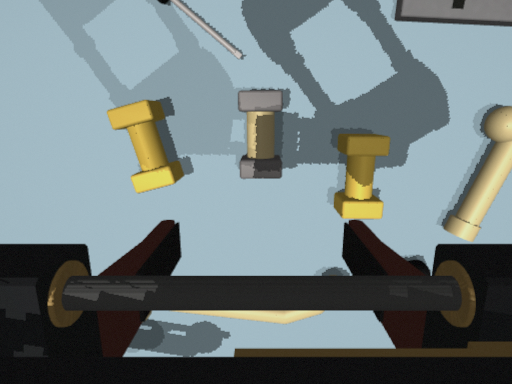

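View pics/d_w2.png

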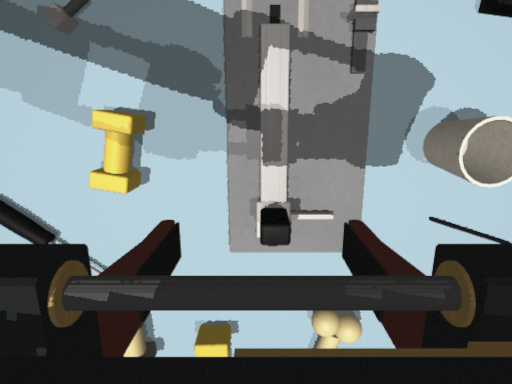

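In w1 the specimen spans about (238,91) to (282,178), nearly aligned with the jaws. In w2 the deck's end is at row 251 with its left edge at column ~228, the grip at (275,226), the nose at row 24 and the marker at (366,4), cut off by the picture's edge. I'll compute positions from the wrist pixels.

Run:
```python
from h import *
a=pickle.load(open("w1.pkl","rb"));b=pickle.load(open("w2.pkl","rb"))
P=cloud(a);m=(P[...,2]>.042)&(P[...,2]<.056);m[:, :225]=0;m[:,300:]=0;m[:80]=0;m[190:]=0
w=P[m];print("n",m.sum(),"z",np.median(w[:,2]))
print("top faces rect",cv2.minAreaRect(w[:,:2].astype(np.float32)))
m2=((P[...,2]>.006)&(P[...,2]<.06));m2[:, :225]=0;m2[:,300:]=0;m2[:80]=0;m2[190:]=0
print("all rect",cv2.minAreaRect(P[m2][:,:2].astype(np.float32)),P[...,2][200:210,240:280].mean())
# w2 deck
Q=cloud(b)
print("table",np.median(Q[100:110,180:215,2]))
f=b["frame"].astype(int)
roiQ=(Q[...,0]>.4)&(Q[...,0]<.8)&(Q[...,2]<.13)
dk=((Q[...,2]>.012)&(Q[...,2]<.027)).astype(np.uint8);dk[262:]=0
# left/right edges per row by depth+colour
left=[];right=[]
for v in range(60,245,3):
    c=np.where(dk[v,180:420])[0]+180
    # largest run
    left.append((c.min(),v));right.append((c.max(),v))
for nm,L in(("left",left),("right",right)):
    X=np.array([onz(b,u+(-.5 if nm=="left" else .5),v,.02)[:2] for u,v in L])
    vx,vy,x0,y0=cv2.fitLine(X.astype(np.float32),cv2.DIST_HUBER,0,.001,.001).ravel()
    print(nm,"ang",np.degrees(np.arctan2(abs(vy),vx*np.sign(vy))),x0,y0,[tuple(map(int,L[i])) for i in(0,20,60)])
```

```text
n 1740 z 0.046777529314626705
top faces rect ((0.44495058059692383, -0.3681314289569855), (0.04749716445803642, 0.09554275870323181), 10.322811126708984)
all rect ((0.44495058059692383, -0.3681314289569855), (0.04749716445803642, 0.09554275870323181), 10.322811126708984) 0.0009291755840891308
table -0.0010536213729256097
left ang 97.86811 0.5474599 -0.034699384 [(225, 60), (227, 120), (230, 240)]
right ang 97.733696 0.72437656 -0.010274932 [(373, 60), (368, 120), (342, 240)]
```

Run:
```python
from h import *
b=pickle.load(open("w2.pkl","rb"));f=b["frame"]
cv2.imwrite("pics/e1.png",cv2.resize(f[190:262,215:380],None,fx=4.5,fy=4.5,interpolation=cv2.INTER_CUBIC))
cv2.imwrite("pics/e2.png",cv2.resize(f[0:80,220:390],None,fx=4.5,fy=4.5,interpolation=cv2.INTER_CUBIC))
```

```text
(no output)
```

View pics/e1.png

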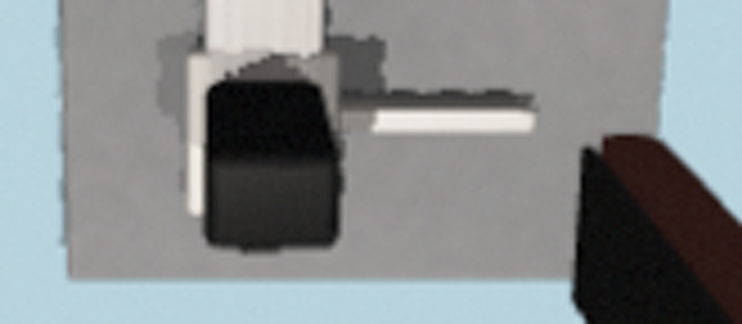

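View pics/e2.png

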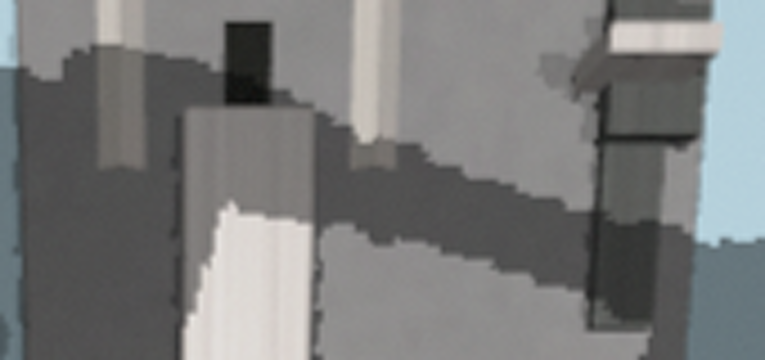

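Run:
```python
from h import *
b=pickle.load(open("w2.pkl","rb"));T=pickle.load(open("top.pkl","rb"))
th=np.radians(97.8);yv=np.array([np.cos(th),np.sin(th)]);xv=np.array([yv[1],-yv[0]])
def s(n,r,u,v,z):
    p=onz(r,u-.5,v-.5,z)[:2] if r is b else onz(r,u,v,z)[:2];print(n,p.round(4),"x %.4f y %.4f"%(p@xv,p@yv))
print("leftdeck-> x0",np.array([.54746,-.0347])@xv+.06)
print("rightdeck-> x0",np.array([.72438,-.01027])@xv-.12)
s("deckend(-.45)",b,265,251.8,.02)
s("nose",b,274.9,23.3,.034)
s("ridgeL end(-.175)",b,246.9,37.3,.023)
s("ridgeR end",b,303.2,37.3,.023)
s("marker(.096)",b,368,8.2,.06)
s("pointer(.078)",b,334.3,217.1,.038)
s("grip top",b,275.3,234.4,.102)
# top view, crop 4x offset (110,105)
c=lambda x,y:(110+x/4-.4,105+y/4-.4)
s("T nose",T,*c(335,243),.034)
s("T pointer tip",T,*c(656,90),.038)
s("T marker top",T,*c(301,92),.06)
s("T ridge end",T,*c(345,201),.023)
s("T ridge end",T,*c(358,296),.023)
s("T deck end +120",T,*c(728,30),.02)
s("T deck end -60",T,*c(765,280),.02)
```

```text
leftdeck-> x0 0.597685482381026
rightdeck-> x0 0.596284121751804
deckend(-.45) [ 0.6201 -0.2078] x 0.5862 y -0.2900
nose [0.5914 0.0757] x 0.5962 y -0.0053
ridgeL end(-.175) [0.5611 0.0592] x 0.5639 y -0.0175
ridgeR end [0.6266 0.0682] x 0.6300 y -0.0174
marker(.096) [0.6858 0.0965] x 0.6926 y 0.0025
pointer(.078) [ 0.7006 -0.1399] x 0.6752 y -0.2337
grip top [ 0.6226 -0.1499] x 0.5965 y -0.2330
T nose [0.5907 0.0727] x 0.5951 y -0.0081
T pointer tip [ 0.697  -0.1421] x 0.6713 y -0.2354
T marker top [0.6865 0.094 ] x 0.6929 y -0.0001
T ridge end [0.622 0.068] x 0.6254 y -0.0171
T ridge end [0.5569 0.0579] x 0.5596 y -0.0182
T deck end +120 [ 0.7464 -0.1944] x 0.7131 y -0.2938
T deck end -60 [ 0.5697 -0.2166] x 0.5350 y -0.2919
```

```bash
cat >> h.py <<'E'
th=np.radians(97.8);yv=np.array([np.cos(th),np.sin(th)]);xv=np.array([yv[1],-yv[0]])
def sc(x,y,z):
    p=(.597+x)*xv+(.158+y)*yv; return [float(p[0]),float(p[1]),z]
QX=quat_y(np.radians(7.8))
E
python3 - <<'E'
from h import *
from bench import *
q=quat_y(np.radians(10.3));x,y=.445,-.368
move_to([x,y,.15],q);move_l([x,y,.0175],.08);hold(.2)
print(state()["ee_pos"]);close();s=state();print(s["finger_gap"],s["time"],s["ft_force"])
move_l([x,y,.16],.12)
s=state();print(s["finger_gap"],s["ft_force"],s["time"])
move_to(sc(0,-.082,.16),QX);hold(.2)
r=get_image("wrist");cv2.imwrite("pics/f_w.png",r["frame"]);r=get_image("top");cv2.imwrite("pics/f_t.png",r["frame"]);print(state()["ee_pos"],state()["time"])
E
```

```text
[ 0.44514051 -0.36812974  0.01783811]
0.03121356800934022 6.9583 [ 0.39051356  1.09098063 -0.23963554]
0.03089645927557295 [ 0.53938187  0.32603845 -2.31365765] 8.3
[0.58130292 0.15580404 0.16004195] 10.5583
```

View pics/f_w.png

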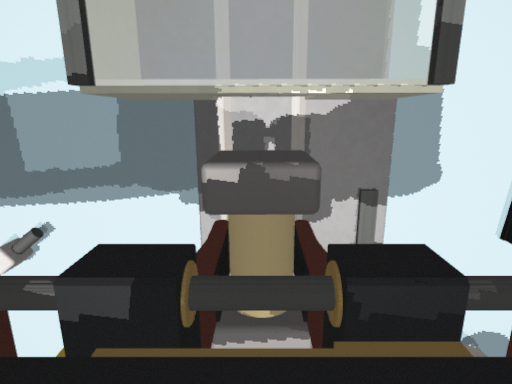

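The specimen is held straight between the pads at (262,190). The ridges run ahead of it at columns ~222 and 300, and the chamber front is at row ~90. I'll lower it and release.

Run:
```python
from h import *
from bench import *
r=get_image("wrist");p=onz(r,261,89,.12)[:2];print("chamber front scanner x,y",p@xv-.597,p@yv-.158)
move_l(sc(0,-.082,.06),.12);move_l(sc(0,-.082,.0385),.03);hold(.2)
s=state();print(s["ft_force"],s["ee_pos"])
gripper_open();hold(.2)
move_l(sc(0,-.082,.15),.12)
move_to(sc(0,-.15,.26),QX)
r=get_image("wrist");pickle.dump(r,open("w3.pkl","wb"));cv2.imwrite("pics/g_w.png",r["frame"]);print(state()["time"])
```

```text
chamber front scanner x,y -9.349827006388534e-05 -0.002872928333021968
[ 0.40619203 -0.83840844 -2.13755674] [0.58130213 0.15635614 0.03875479]
15.5583
```

View pics/g_w.png

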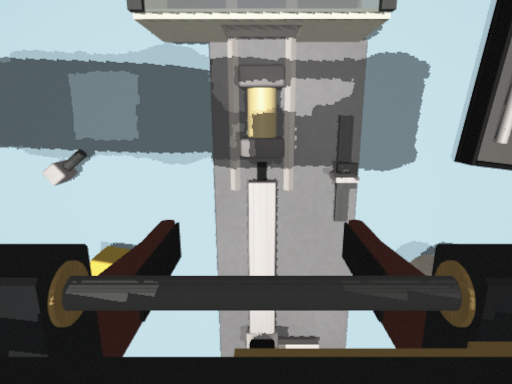

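The specimen (238–284, 65–157) lies between the ridges, ahead of the nose at row 182, with the flap shut. The marker's top is at about (345,180). I'll re-measure the specimen and marker from here.

Run:
```python
from h import *
b=pickle.load(open("w3.pkl","rb"));P=cloud(b)
m=(P[...,2]>.06)&(P[...,2]<.078);m[:55]=0;m[165:]=0;m[:,:225]=0;m[:,300:]=0
w=P[m];q=np.stack([w[:,:2]@xv-.597,w[:,:2]@yv-.158],1).astype(np.float32);print("spec",cv2.minAreaRect(q),np.median(w[:,2]))
m=(P[...,2]>.052)&(P[...,2]<.066);m[:165]=0;m[200:]=0;m[:,:325]=0;m[:,370:]=0
w=P[m];q=np.stack([w[:,:2]@xv-.597,w[:,:2]@yv-.158],1).astype(np.float32);print("marker",m.sum(),q.min(0),q.max(0),cv2.minAreaRect(q))
cv2.imwrite("pics/h.png",cv2.resize(b["frame"][160:200,320:375],None,fx=10,fy=10,interpolation=cv2.INTER_CUBIC))
```

```text
spec ((0.00017249397933483124, -0.08262204378843307), (0.04805289953947067, 0.09470946341753006), 0.1673605591058731) 0.0667684446152163
marker 146 [ 0.08291555 -0.15857741] [ 0.10915056 -0.15223265] ((0.09607183933258057, -0.15521438419818878), (0.02622334659099579, 0.006267646327614784), 1.0316259860992432)
```

View pics/h.png

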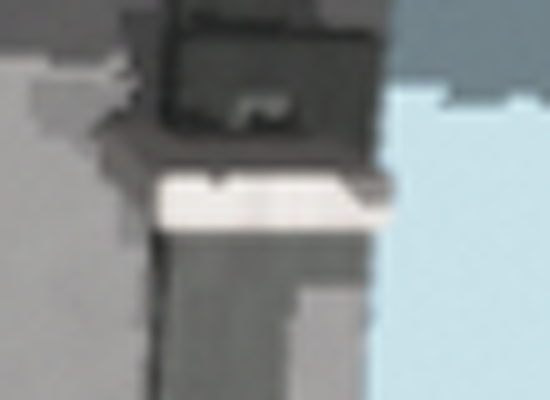

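Run:
```python
from h import *
from bench import *
Q=quat_y(np.radians(-82.2))
move_to(sc(0,-.3915,.16),Q);hold(.1)
r=get_image("wrist");cv2.imwrite("pics/i_w.png",r["frame"])
move_l(sc(0,-.3915,.067),.08);hold(.2);print(state()["ee_pos"],state()["ft_force"])
close();s=state();print(s["finger_gap"],s["ft_force"],s["time"])
r=get_image("wrist");pickle.dump(r,open("w4.pkl","wb"));cv2.imwrite("pics/i_w2.png",r["frame"])
```

```text
[ 0.62342963 -0.15039405  0.06758964] [-0.30890174 -0.21201103  0.34163311]
0.0259671405886147 [ 0.34130904 -1.96188811 -1.29070405] 19.2833
```

View pics/i_w.png

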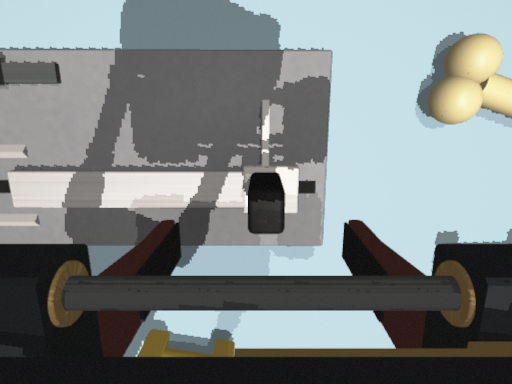

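View pics/i_w2.png

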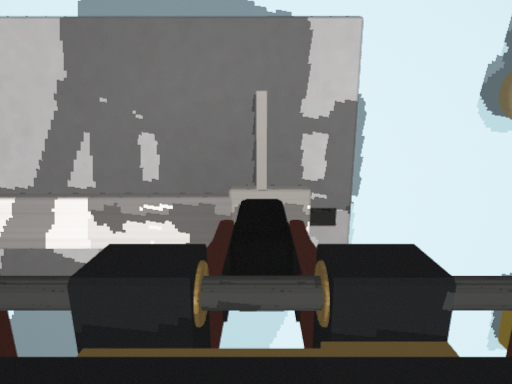

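The grip is held between the pads (gap 26.0 mm), with the pointer at column 261. I'll push to 12 mm short and look.

Run:
```python
from h import *
from bench import *
p=state()["ee_pos"];print("tcp sc y",p[:2]@yv-.158)
move_l(sc(0,-.167,.067),.04);hold(.1)
s=state();p=s["ee_pos"];print("tcp sc y",p[:2]@yv-.158,s["ft_force"],s["time"],s["finger_gap"])
r=get_image("wrist");pickle.dump(r,open("w5.pkl","wb"));cv2.imwrite("pics/j_w.png",r["frame"])
r=get_image("top");cv2.imwrite("pics/j_t.png",cv2.resize(r["frame"][100:240,0:300],None,fx=2.6,fy=2.6))
```

```text
tcp sc y -0.3918246402846407
tcp sc y -0.1668894944778923 [-2.69970302 -4.18658117 -0.02744044] 25.1917 0.026065239192705075
```

View pics/j_w.png

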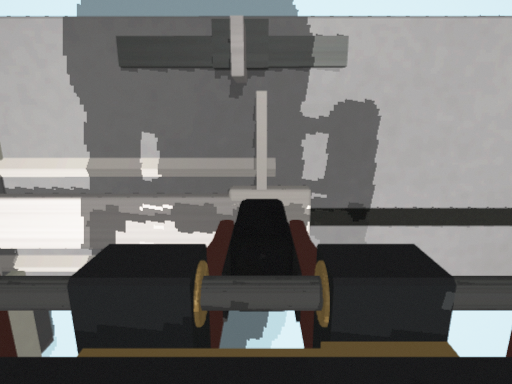

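View pics/j_t.png

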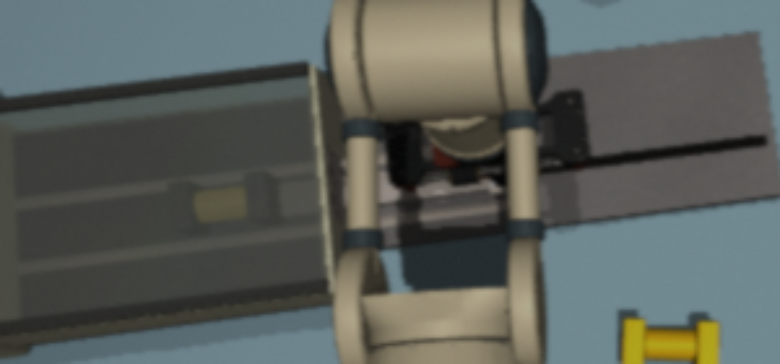

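The wrist view shows the pointer at column ~261 and the marker's plate at column ~238, still short of it. The top view shows the specimen inside the chamber at about (220,203). Next I'll work out the remaining distance.

Run:
```python
from h import *
b=pickle.load(open("w5.pkl","rb"));P=cloud(b)
Y=P[...,:2]@yv-.158;X=P[...,:2]@xv-.597
def st(n,m):
    print(n,m.sum(),"x",X[m].min().round(4),X[m].max().round(4),"y",Y[m].min().round(4),Y[m].max().round(4),"mid",(Y[m].min()+Y[m].max())/2,"z",np.median(P[...,2][m]))
m=(P[...,2]>.053)&(P[...,2]<.068);m[100:]=0;m[:,:200]=0;m[:,280:]=0;st("marker",m)
m=(P[...,2]>.031)&(P[...,2]<.045)&(X>.03)&(X<.085)&(np.arange(512)[None]>248)&(np.arange(384)[:,None]>80)&(np.arange(384)[:,None]<185);st("pointer",m)
```

```text
marker 837 x 0.0827 0.1088 y -0.1586 -0.1525 mid -0.15556760785997836 z 0.05886501747491695
pointer 855 x 0.03 0.0777 y -0.1695 -0.1639 mid -0.1666964092096235 z 0.03396943216374796
```

Run:
```python
from h import *
from bench import *
move_l(sc(0,-.1558,.067),.025);hold(.3)
p=state()["ee_pos"];print("tcp sc y",p[:2]@yv-.158)
r=get_image("wrist");pickle.dump(r,open("w6.pkl","wb"))
gripper_open();hold(.2)
r2=get_image("wrist");pickle.dump(r2,open("w7.pkl","wb"));cv2.imwrite("pics/k_w.png",r2["frame"])
for b in(r,r2):
    P=cloud(b);Y=P[...,:2]@yv-.158;X=P[...,:2]@xv-.597;V,U=np.mgrid[:384,:512]
    f=lambda m:(Y[m].min()+Y[m].max())/2
    mk=f((P[...,2]>.053)&(P[...,2]<.068)&(V<100)&(U>210)&(U<300))
    pt=f((P[...,2]>.031)&(P[...,2]<.045)&(X>.03)&(X<.08)&(V>80)&(V<185)&(U>240)&(U<285))
    print("marker",mk,"pointer",pt,"diff",pt-mk)
print(state()["ft_force"],state()["time"])
```

```text
tcp sc y -0.15524859355742843
marker -0.15553396109523177 pointer -0.1552500202863999 diff 0.0002839408088318729
marker -0.1556300434487277 pointer -0.15505509645493729 diff 0.0005749469937904039
[-0.39609308  0.47480686  0.0575277 ] 27.5417
```

View pics/k_w.png

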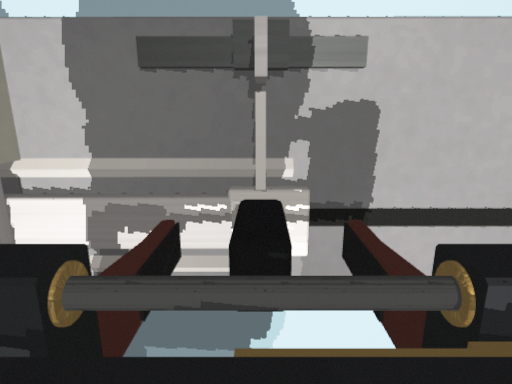

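The pointer and marker line up, both at column ~261, with 0.6 mm between them. I'll back off and check the specimen and flap.

Run:
```python
from h import *
from bench import *
move_l(sc(0,-.1555,.2),.1)
move_to(sc(0,-.27,.30),QX);hold(.2)
r=get_image("wrist");pickle.dump(r,open("w8.pkl","wb"));cv2.imwrite("pics/l_w.png",r["frame"])
move_to([.30,-.45,.30],QX);hold(.2)
t=get_image("top");pickle.dump(t,open("t8.pkl","wb"));cv2.imwrite("pics/l_t.png",cv2.resize(t["frame"][100:240,0:300],None,fx=2.6,fy=2.6,interpolation=cv2.INTER_CUBIC))
s=get_image("scene");cv2.imwrite("pics/l_s.png",cv2.resize(s["frame"][130:280,200:500],None,fx=2.6,fy=2.6,interpolation=cv2.INTER_CUBIC))
print(state()["time"])
```

```text
33.0083
```

View pics/l_w.png

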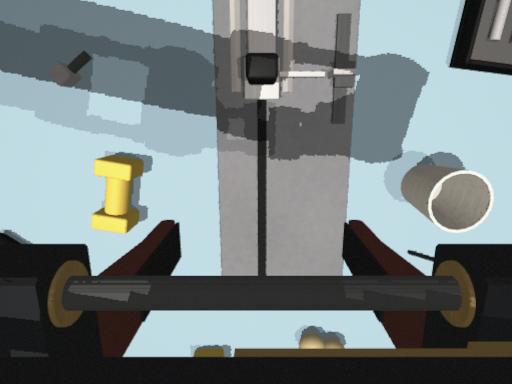

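View pics/l_t.png

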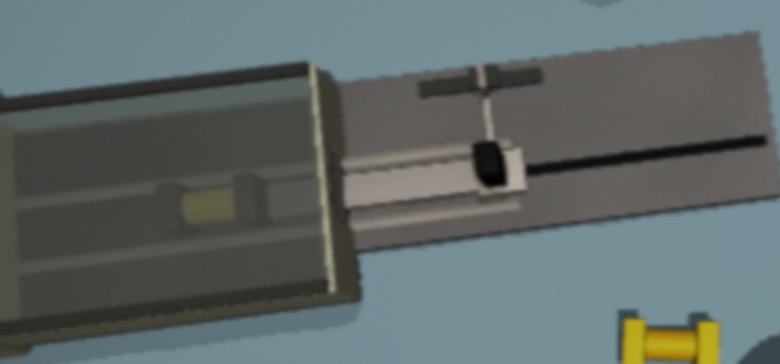

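View pics/l_s.png

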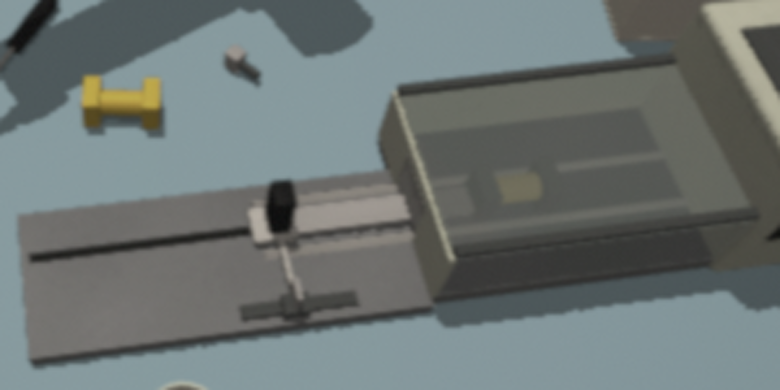

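Run:
```python
from h import *
t=pickle.load(open("t8.pkl","rb"))
def s(n,x,y,z):
    p=onz(t,x/2.6-.3,100+y/2.6-.3,z)[:2];print(n,(p@xv-.597).round(4),(p@yv-.158).round(4))
s("ivory L",182,207,.056);s("ivory R",235,203,.056);s("blk near top edge",266,200,.068);s("blk far end",155,206,.068)
s("pointer tip",487,95,.038);s("marker",482,70,.06);s("nose?",268,200,.034)
```

```text
ivory L -0.002 0.1477
ivory R -0.0047 0.0966
blk near top edge -0.0084 0.0625
blk far end -0.0003 0.1683
pointer tip 0.0785 -0.1588
marker 0.0985 -0.159
nose? -0.0011 0.0717
```

The specimen's ivory middle is at scanner y ≈ 0.122, against 0.1225 expected when it rests on the nose, and x is about −3 mm. Its near end is about 20 mm beyond the flap's swing, so nothing holds the flap open.

Run:
```python
from bench import *
job_done();print(state()["time"])
```

```text
the job is handed in; nothing more can be done
the job is handed in; nothing more can be done
```

I laid the specimen on the deck between the guide ridges and slid the pusher until its pointer lined up with the marker. I then let go, moved the arm clear and handed the job in at about 33 s of the 72 s allowed.

**Last checks**
- **Pointer and marker:** after I let go, the wrist camera put the pointer 0.6 mm from the marker along the track, with 6 mm allowed. The marker measured within about 0.5 mm of where it stood before the push.
- **Specimen:** the top camera, looking through the clear roof, put its middle at scanner y ≈ 0.122 m. Resting on the nose it should be at 0.1225 m. It sits about 3 mm off the centre line, with 12 mm allowed.
- **Flap:** I did not measure its angle or see its plate directly. I took it as shut because the specimen's near end is about 20 mm past the flap's swing and the bar passes below it.

**Where readings disagreed**
- **Scene camera:** it read 5–8 mm different in world x from the top and wrist cameras. I trusted those two, and mainly the wrist camera.
- **Top camera:** it reads about 3 mm low along the track. In its blurred view through the roof, the specimen's block edges (x −8 and 0 mm) agreed less well than its ivory shaft did. The gap between specimen and nose is therefore known only to about 3 mm, with 8 mm allowed.

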